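# Free the clamp of the loop sculpture (thread direction unknown)

### The arm

A 7-joint arm with a two-finger parallel gripper is mounted at the origin on the work surface. World frame = base frame: x ahead of the robot, y to its left, z up, the work surface at z = 0. Lengths are in m, angles in rad, forces in N, time in s.
With the tool pointing down it reaches from about 0.375 to 0.925 m from the base axis. Payload 3.1 kg.
Tool frame: the origin (TCP) lies midway between the tips of the shut fingers; the grasp point (between the pads) lies 19 mm behind it; z points along the fingers, y is the line along which they close (so a half turn about z gives the same grasp; the last joint's range is limited). The gripper opens to 85 mm and grips with 20 to 120 N. Pads are 22 mm wide; open, the fingers measure 114 mm over their backs; the gripper's body (76 mm by 85 mm) begins 54 mm behind the grasp point. The pads swing forward as they close: fully open they stand 13 mm farther back than shut.
Start: joints at [-1.223, 0.383, 0.044, 1.598, -0.018, 1.161, -0.05], TCP at [0.28, 0.586, 0.231] pointing down, gripper open.
Joint ranges: [-2.61, 2.61], [-0.41, 2.15], [-1.48, 1.57], [0, 2.5], [-1.57, 4.71], [0.05, 1.97], [-2.85, 2.85]. Speed limits (rad/s): [2.79, 2.79, 3.14, 3.14, 3.14, 3.14, 3.14].

### API

Orientations are given as [roll, pitch, yaw] about the fixed x, y, z axes, in that order (R = Rz(yaw) Ry(pitch) Rx(roll)).
In Python, from rig import sense, vision, order gives the robot as it stands. The module is installed in compiled form; this text tells all that it offers.
- The arm moves only by the shell command python3 -m creep 'ROWS' [FORCE]. ROWS is JSON, a list of rows, each a list of 7 numbers: the turn, a rotation vector about the tool's x, y, z in degrees, then the shift along the tool's x, y, z in mm, then the closure, from 0 (fully open) to 1 (shut). A call has 1 to 12 rows; each row is the pose to reach, as a shift and turn from the pose commanded when the call began, along the tool's axes at that moment; what a row does not reach only later rows make up. A row lasts 1/12 s, in which the tool goes at most 41.7 mm and 7.16 degrees, less where a joint would pass 70% of its speed; a pose out of reach is approached as far as the arm can. A call with a gripper value outside its range is refused whole. The fingers move at their own pace and stop on an object; FORCE is the grip in N (left out, the last holds). Time passes only in rows, so rows that repeat a pose let the fingers close. It gives the time, the measured TCP pose, the force, the opening and the grip force at its end, in the units of the state.
- sense(): the state, without advancing time (a new reading comes with each control period).
- vision.snapshot(name): name is "scene" or "top" or "wrist"; returns a dict with "frame" (400x640x3 uint8, red, green, blue), "vertical_fov" (degrees; the focal length in pixels is half the picture's height over the tangent of half this angle, whatever the lens; pixels are square), "cx", "cy" (the principal point, pixels), "dist" ([k1, k2, p1, p2, k3] as OpenCV has them; the pictures are not rectified), "rvec" (rotation vector, rad) and "tvec" (3), from world to camera coordinates, as OpenCV has them; the wrist camera has in their place "mount" (4x4, takes a point from camera to tool coordinates, whose origin is the TCP and whose axes are the flange's). Camera axes: x right, y down, z forward; pixel columns grow to the right and rows downward; lengths in m; the calibration is good to about 2 mm. A picture is of the moment at which its call begins: read the wrist's pose just before it. There is no depth.
- order.sign_off(): hands the job in; it is judged then, once.
The state is a dict: "time": time; "joints": joint angles; "qvel": joint speeds; "effort": joint torques, N m; "ee_pos": TCP position; "eef_rot": TCP orientation; "wrist_force": force on the tool from outside, world axes, zero at the start; "wrist_torque": the same for the moment, N m; "gripper_width": finger opening in m; "finger_force": force on a finger pad.
Only numpy, scipy, OpenCV 4.12 (cv2) and the standard library are available. Lean on these libraries where they do the work, as an engineer would, in place of code of your own. Each camera call takes 0.05 s, during which the arm holds its last target. There are 200 camera calls.

### The job

Loosen the wing nut on the clamp stand that carries the closed-loop sculpture, so that the piece can be re-angled. Nobody remembers whether its thread is ordinary or reversed: try it, feel which way it gives, and back it off that way by about 60 degrees or more, then let go. Leave the wing nut on the forked sculpture's stand as it is.

Things in the scene. Friction and masses are not known exactly. Their poses are not given: they have to be found in the camera images.
- loop_nut_grip (a point): Grip point of the wing nut to loosen: on its upright axis, 103 mm above the table. x runs along the wings, z up. The steel wings are a flat bar 78 mm long, 12 mm thick, from 27 mm below to 15 mm above this point; a collar 26 mm across is under them. The flat top of the block that the nut sits on is 31 mm below this point. Within 85 mm of the axis nothing stands higher.
- loop_stand: The fixed clamp stand with the closed loop. Origin at table height under the nut's axis; its axes are the nut's at the start. Dark base plate 120 x 280 mm, round grey block 96 mm across under the nut, and at y = +165 mm a post with a blue tube bent into an upright closed ring, 146 mm across, up to 223 mm high. The other stand is alike but has a forked branch; the two swap places.
- loop_nut (a joint): The nut's angle, rad: 0 at the start, positive counterclockwise from above. Done up tight at the start: the tightening way it gives 3 to 7 degrees, then stops and springs back; the other way it turns with a steady drag of about 0.12 N m up to a stop at 80 degrees. Which way is which differs from start to start and cannot be seen. It stays where left, does not rise.
- fork_nut (a joint): The same kind of wing nut on the stand with the forked sculpture (a blue tube branching in two, up to 220 mm high), to be left alone. Angle in rad: 0 at the start, positive counterclockwise from above.

How it is judged:
By the outcome, as a careful person would: the job done as asked, in the order asked, and still so for the second after the job is handed in, with the robot touching nothing.
It also fails if it takes over 35 s, if anything falls off the work surface, if the arm or the gripper's body presses on something with over 40 N, if the wrist force passes 120 N, or if a joint passes its speed limit or range.

## Working session

There is one attempt and no reset: what is moved stays moved. The work goes in short steps, Python scripts to look and compute and a shell command to move; the robot and the scene stay as the last step left them, time stands still between calls to the robot, and variables do not carry over. Pictures are saved under pics/ and viewed, at most 10 in all, crops included, and the job is handed in when it is done.

```bash
mkdir -p pics; python3 - <<'E'
from rig import sense, vision
import cv2,pickle
s=sense();print({k:s[k] for k in("time","ee_pos","eef_rot","gripper_width","wrist_force")})
for n in("top","scene"):
    d=vision.snapshot(n);pickle.dump(d,open(n+".pkl","wb"))
    cv2.imwrite(f"pics/{n}1.png",d["frame"][:,:,::-1])
    print({k:v for k,v in d.items() if k!="frame"})
E
```

```text
{'time': 0.0, 'ee_pos': array([0.27985743, 0.5855958 , 0.22985341]), 'eef_rot': array([-3.13890170e+00,  1.10727116e-04,  2.69584386e+00]), 'gripper_width': 0.08553867570557128, 'wrist_force': array([-0.33523079, -0.18203142, -0.22804107])}
{'vertical_fov': 43.51393735397313, 'cx': 317.2660271889191, 'cy': 212.21553353252534, 'dist': array([-0.1191578,  0.       ,  0.       ,  0.       ,  0.       ]), 'rvec': array([ 2.13900666, -2.16823923,  0.09027874]), 'tvec': array([-0.03653823,  0.5512678 ,  0.81173302])}
{'vertical_fov': 50.56822206248056, 'cx': 312.6798354984458, 'cy': 197.51466423368342, 'dist': array([-0.02138202,  0.        ,  0.        ,  0.        ,  0.        ]), 'rvec': array([ 1.78824057,  1.54373415, -0.72091699]), 'tvec': array([-0.02792598, -0.24305651,  1.290946  ])}
```

View pics/top1.png

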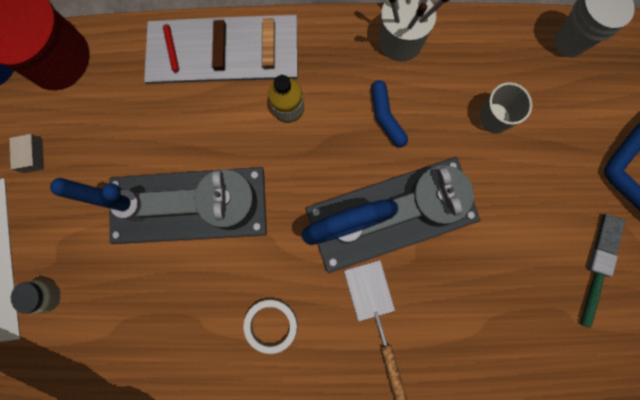

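View pics/scene1.png

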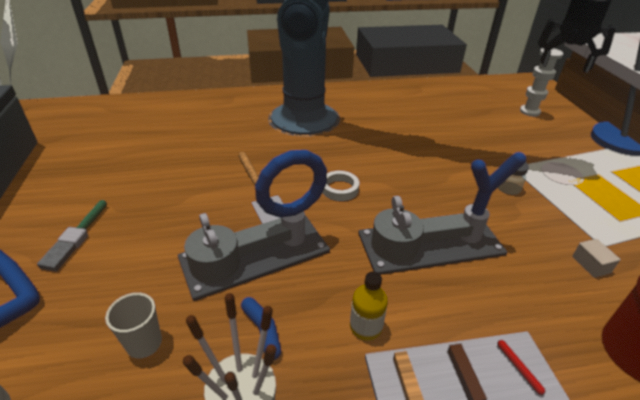

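The closed ring's stand is the right one in the top view (nut near px 447,193). The fork is the left one (nut near 219,196). I'll zoom in on the nut.

```bash
cat > h.py <<'E'
import numpy as np,cv2
def cam(d):
    f=d["frame"].shape[0]/2/np.tan(np.radians(d["vertical_fov"])/2)
    return np.array([[f,0,d["cx"]],[0,f,d["cy"]],[0,0,1]]),d["dist"]
def Rt(d): return cv2.Rodrigues(np.array(d["rvec"]))[0],np.array(d["tvec"])
def ray(d,px,z,R=None,t=None):
    K,D=cam(d)
    if R is None:R,t=Rt(d)
    u=cv2.undistortPoints(np.array(px,float).reshape(-1,1,2),K,D).reshape(-1,2)
    c=-R.T@t; v=np.c_[u,np.ones(len(u))]@R
    return c+v*((z-c[2])/v[:,2])[:,None]
def proj(d,P):
    K,D=cam(d);return cv2.projectPoints(np.array(P,float),np.array(d["rvec"]),np.array(d["tvec"]),K,D)[0].reshape(-1,2)
E
python3 - <<'E'
import pickle,cv2
from h import *
d=pickle.load(open("top.pkl","rb"))
c=d["frame"][145:275,300:490,::-1]
cv2.imwrite("pics/crop1.png",cv2.resize(c,None,fx=4,fy=4,interpolation=cv2.INTER_CUBIC))
print(ray(d,[[447,193]],.118))
E
```

```text
[[ 0.56728748 -0.24242017  0.118     ]]
```

View pics/crop1.png

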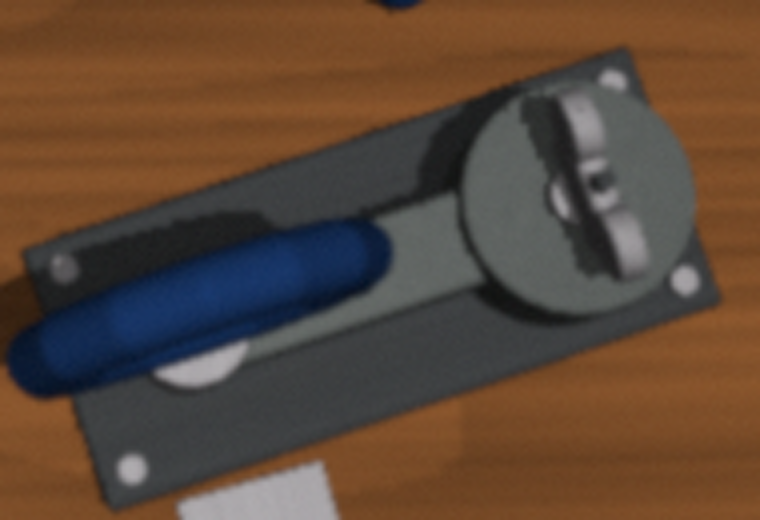

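The zoom shows wing ends near crop (574,92) and (632,278), the hub at (601,183), the block disc centred at (578,197) and the plate corners. I'll convert these to positions and cross-check them.

```bash
python3 - <<'E'
import pickle
from h import *
from rig import sense
from scipy.spatial.transform import Rotation as Ro
d=pickle.load(open("top.pkl","rb"))
f=lambda p:(np.array(p)+.5)/4-.5+[300,145]
w=ray(d,f([[575,90],[634,279]]),.118);b=ray(d,f([[460,197],[695,197],[578,82],[578,316]]),.072)
print("wing mid",w.mean(0),"len",np.linalg.norm(w[1]-w[0]),"ang",np.degrees(np.arctan2(*(w[0]-w[1])[1::-1])))
print("block",b.mean(0),np.linalg.norm(b[1]-b[0]),np.linalg.norm(b[3]-b[2]))
p=ray(d,f([[23,255],[628,47],[720,300],[110,510]]),.012)
for i in range(4):
    e=p[(i+1)%4]-p[i];print(np.linalg.norm(e),np.degrees(np.arctan2(e[1],e[0])))
s=sense();R=Ro.from_euler("xyz",s["eef_rot"]).as_matrix();print(R,s["joints"])
# scene check
sc=pickle.load(open("scene.pkl","rb"));m=w.mean(0)
print("scene proj of wing mid/ends",proj(sc,np.vstack([m,w])))
E
```

```text
wing mid [ 0.57083699 -0.24830433  0.118     ] len 0.07500928131890723 ang 14.963401383888824
block [ 0.57235046 -0.24869655  0.072     ] 0.09505833793117667 0.09472880218002847
0.2782884044926391 -71.73057120820897
0.11655136613816627 -162.51205352278194
0.2769643866436171 107.94366688188677
0.11496611644819696 18.139278311641462
[[-9.02290009e-01  4.31128593e-01 -9.35653284e-04]
 [ 4.31129590e-01  9.02287209e-01 -2.25139491e-03]
 [-1.26412729e-04 -2.43479895e-03 -9.99997028e-01]] [-1.22279552  0.38377006  0.04385322  1.59943992 -0.01790904  1.16121346
 -0.04990415]
scene proj of wing mid/ends [[207.97766569 222.19622323]
 [212.95406247 235.88188328]
 [203.34719093 209.44760169]]
```

Plate edges and block diameter match the given sizes. The nut is at (0.572, -0.2485) with its wing axis at about 18°. I'll raise the tool above the sculptures, then travel across while turning.

```bash
python3 -m creep '[[0,0,0,0,0,-40,0],[0,0,0,0,0,-80,0],[0,0,0,0,0,-110,0],[0,0,6,-28,-28,-110,0],[0,0,12,-56,-56,-110,0],[0,0,18,-84,-84,-110,0],[0,0,24,-112,-112,-110,0],[0,0,30,-140,-140,-110,0],[0,0,36,-168,-168,-110,0],[0,0,42,-196,-196,-110,0],[0,0,48,-224,-224,-110,0],[0,0,54,-252,-252,-110,0]]'
cat > g.py <<'E'
from rig import sense
from h import *
from scipy.spatial.transform import Rotation as Ro
import sys
def rel(T,yaw):
    s=sense();R=Ro.from_euler("xyz",s["eef_rot"])
    D=Ro.from_euler("xyz",[np.pi,0,np.radians(yaw)])
    print("pos",s["ee_pos"].round(4),"yaw",np.degrees(s["eef_rot"][2]).round(1),"t",s["time"],"joints",s["joints"].round(2))
    print("shift mm",(R.inv().apply(np.array(T)-s["ee_pos"])*1000).round(1),"turn",np.degrees((R.inv()*D).as_rotvec()).round(2))
if __name__=="__main__": rel([float(a) for a in sys.argv[1:4]],float(sys.argv[4]))
E
python3 g.py .572 -.2485 .25 18
```

```text
time: 1.1
ee_pos: [0.3989, 0.2483, 0.3408]
eef_rot: [-3.141, 0.0, 1.748]
wrist_force: [1.3, -0.2, 0.3]
gripper_width: 0.0857
finger_force: 0.0
pos [0.3989 0.2483 0.3408] yaw 100.2 t 1.1 joints [-0.97 -0.06  0.31  1.88  0.02  1.32 -0.48]
shift mm [-519.5   82.7   90.8] turn [-3.000e-02  4.000e-02  8.218e+01]
```

```bash
python3 -m creep '[[0,0,6,-38,6,0,0],[0,0,12,-76,12,0,0],[0,0,18,-114,18,0,0],[0,0,24,-152,24,0,0],[0,0,30,-190,30,0,0],[0,0,36,-228,36,0,0],[0,0,42,-266,42,0,0],[0,0,48,-304,48,0,0],[0,0,54,-342,54,0,0],[0,0,60,-380,60,0,0],[0,0,66,-418,66,0,0],[0,0,72,-456,72,0,0]]'
python3 g.py .572 -.2485 .25 18
```

```text
time: 2.1
ee_pos: [0.5526, -0.1864, 0.341]
eef_rot: [-3.141, -0.0, 0.492]
wrist_force: [-0.3, -0.0, -0.3]
gripper_width: 0.0853
finger_force: 0.0
pos [ 0.5526 -0.1864  0.341 ] yaw 28.2 t 2.1 joints [-0.44  0.22  0.82  1.66 -0.17  1.34 -0.67]
shift mm [-12.3  64.   90.9] turn [-4.00e-02 -1.00e-02  1.02e+01]
```

```bash
python3 -m creep '[[0,0,5,-6,32,0,0],[0,0,10,-12,64,0,0],[0,0,10,-12,64,35,0],[0,0,10,-12,64,70,0],[0,0,10,-12,64,90,0],[0,0,10,-12,64,90,0]]'
python3 - <<'E'
from g import *
from rig import vision
s=sense();d=vision.snapshot("wrist")
R=Ro.from_euler("xyz",s["eef_rot"]).as_matrix();M=np.array(d["mount"])
W=np.eye(4);W[:3,:3]=R;W[:3,3]=s["ee_pos"];C=np.linalg.inv(W@M)
d["rvec"]=cv2.Rodrigues(C[:3,:3])[0].ravel();d["tvec"]=C[:3,3]
import pickle;pickle.dump(d,open("wrist.pkl","wb"))
a=np.radians(18);u=np.array([np.cos(a),np.sin(a),0]);c=np.array([.572,-.2485,.118])
print(proj(d,[c,c+.039*u,c-.039*u]))
cv2.imwrite("pics/w1.png",d["frame"][:,:,::-1])
rel([.572,-.2485,.084],18)
E
```

```text
time: 2.6
ee_pos: [0.5687, -0.2447, 0.2448]
eef_rot: [-3.134, 0.01, 0.322]
wrist_force: [-0.6, 0.6, -0.5]
gripper_width: 0.0855
finger_force: 0.0
[[327.48558858 188.39804989]
 [328.14627929 142.76059735]
 [326.87194558 230.24420959]]
pos [ 0.5705 -0.2455  0.2479] yaw 18.5 t 2.65 joints [-0.3   0.41  0.83  1.68 -0.32  1.2  -0.65]
shift mm [  1.5   4.  163.9] turn [-0.23  0.34  0.46]
```

View pics/w1.png

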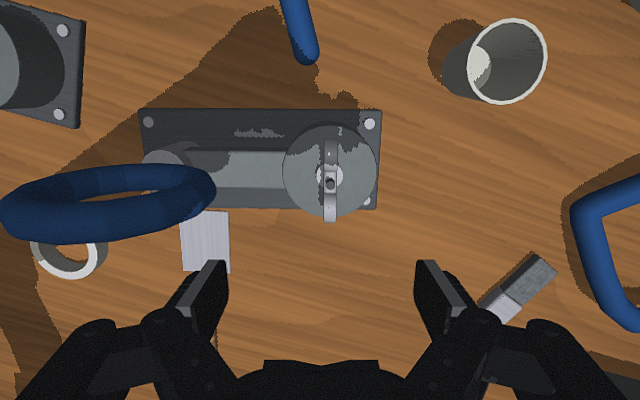

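The wrist view shows the wing bar vertical, ends about (330,138) and (330,222), against a prediction of 143 to 230. The arm was still settling, so I'll let it settle and measure again.

```bash
python3 -m creep '[[0,0,0,0,4,30,0],[0,0,0,0,4,50,0],[0,0,0,0,4,50,0],[0,0,0,0,4,50,0],[0,0,0,0,4,50,0]]'
python3 - <<'E'
from g import *
from rig import vision
s=sense();d=vision.snapshot("wrist")
R=Ro.from_euler("xyz",s["eef_rot"]).as_matrix();M=np.array(d["mount"])
W=np.eye(4);W[:3,:3]=R;W[:3,3]=s["ee_pos"];C=np.linalg.inv(W@M)
d["rvec"]=cv2.Rodrigues(C[:3,:3])[0].ravel();d["tvec"]=C[:3,3]
import pickle;pickle.dump(d,open("wrist.pkl","wb"))
a=np.radians(18);u=np.array([np.cos(a),np.sin(a),0]);c=np.array([.572,-.2485,.118])
print(proj(d,[c,c+.039*u,c-.039*u]))
cv2.imwrite("pics/w2.png",cv2.resize(d["frame"][60:260,200:460,::-1],None,fx=3,fy=3,interpolation=cv2.INTER_CUBIC))
rel([.572,-.2485,.084],18)
E
```

```text
time: 3.07
ee_pos: [0.5753, -0.2512, 0.2038]
eef_rot: [3.139, -0.003, 0.323]
wrist_force: [0.6, -0.1, 0.2]
gripper_width: 0.0852
finger_force: 0.0
[[315.96795813 210.3610555 ]
 [316.18514227 158.24219031]
 [315.77800117 257.60108234]]
pos [ 0.5754 -0.2514  0.204 ] yaw 18.5 t 3.1167 joints [-0.27  0.46  0.8   1.71 -0.36  1.12 -0.61]
shift mm [ -2.8  -4.1 120. ] turn [ 0.15 -0.21  0.48]
```

View pics/w2.png

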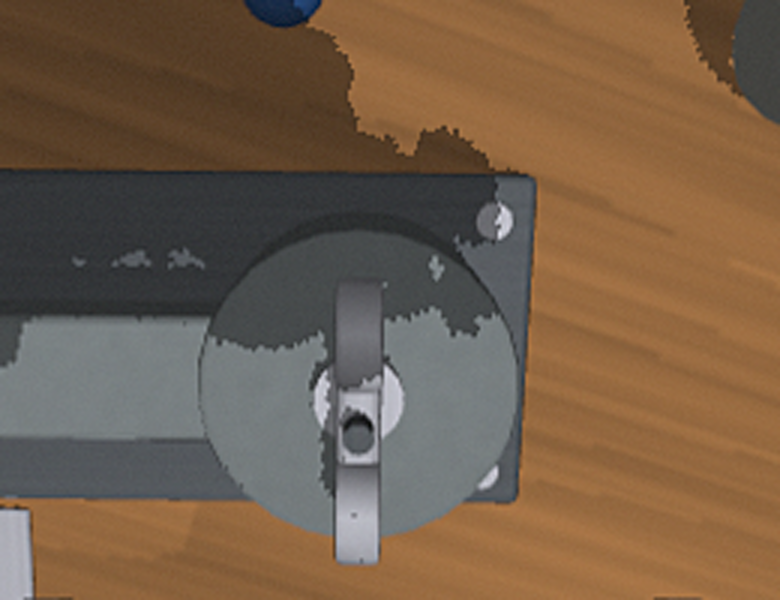

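The wing centreline is at column 319.5, the hub hole near (319,204), the ends at rows 154 and 247.5, and the block disc centred at (319.5,187). Converting to world coordinates:

```bash
python3 - <<'E'
from g import *
import pickle
d=pickle.load(open("wrist.pkl","rb"))
f=lambda p:(np.array(p)+.5)/3-.5+[200,60]
R,t=Rt(d)
b=ray(d,f([[199,385],[518,385],[359,228],[359,536]]),.072)
print("block",b[:2].mean(0),b[2:].mean(0),np.linalg.norm(b[0]-b[1]),np.linalg.norm(b[2]-b[3]))
for z in(.1,.118):
    w=ray(d,f([[359,282],[358,563]]),z);e=w[0]-w[1];print(z,w.mean(0),np.linalg.norm(e),np.degrees(np.arctan2(e[1],e[0])))
p=ray(d,f([[537,180],[517,502]]),.012);e=p[0]-p[1];print(np.degrees(np.arctan2(e[1],e[0])),np.linalg.norm(e))
e=np.diff(ray(d,f([[10,170],[537,177]]),.012),axis=0)[0];print(np.degrees(np.arctan2(e[1],e[0]))+90)
rel([.5725,-.250,.084],18)
E
```

```text
block [ 0.57726658 -0.24920546  0.072     ] [ 0.57600499 -0.24975773  0.072     ] 0.09311930232512261 0.09311375160589239
0.1 [ 0.57299912 -0.25063909  0.1       ] 0.07819378977616652 18.19861776080941
0.118 [ 0.57846906 -0.24884767  0.118     ] 0.0724398105287002 18.1986177608094
17.841933097170152 0.1159718443040056
17.6306415213178
pos [ 0.5754 -0.2514  0.204 ] yaw 18.5 t 3.1167 joints [-0.27  0.46  0.8   1.71 -0.36  1.12 -0.61]
shift mm [ -2.8  -2.6 120. ] turn [ 0.15 -0.21  0.48]
```

Both cameras agree to about 3 mm: the nut is near (0.574, -0.2495), yaw 18. I'll descend with the fingers open.

```bash
python3 -m creep '[[0,0,0.5,-1,-2,30,0],[0,0,0.5,-1,-2,60,0],[0,0,0.5,-1,-2,90,0],[0,0,0.5,-1,-2,110,0],[0,0,0.5,-1,-2,118,0],[0,0,0.5,-1,-2,118,0],[0,0,0.5,-1,-2,118,0],[0,0,0.5,-1,-2,118,0]]'
python3 g.py .574 -.2495 .085 18
```

```text
time: 3.78
ee_pos: [0.5741, -0.2502, 0.0858]
eef_rot: [3.139, -0.004, 0.313]
wrist_force: [-0.3, -0.8, 0.5]
gripper_width: 0.0854
finger_force: 0.0
pos [ 0.5741 -0.2502  0.0858] yaw 18.0 t 3.7833 joints [-0.2   0.6   0.71  1.8  -0.48  0.92 -0.54]
shift mm [ 0.1 -0.7  0.8] turn [ 0.16 -0.2  -0.04]
```

On target. I'll close at a moderate force.

```bash
python3 -m creep '[[0,0,0,0,0,0,0.5],[0,0,0,0,0,0,0.8],[0,0,0,0,0,0,1],[0,0,0,0,0,0,1],[0,0,0,0,0,0,1],[0,0,0,0,0,0,1],[0,0,0,0,0,0,1],[0,0,0,0,0,0,1]]' 40
python3 -c "
from rig import sense;s=sense();print(s['wrist_torque'],s['eef_rot'])"
```

```text
time: 4.45
ee_pos: [0.5729, -0.251, 0.0837]
eef_rot: [3.138, -0.001, 0.313]
wrist_force: [2.5, -3.9, -1.8]
gripper_width: 0.0112
finger_force: 42.1
[-0.71390508 -0.455985    0.02036151] [ 3.13786688e+00 -1.11250550e-03  3.12594399e-01]
```

Gripped on the wings (width about 12 mm). First trial is a small clockwise turn, seen from above.

```bash
python3 -m creep '[[0,0,2,0,0,0,1],[0,0,4,0,0,0,1],[0,0,4,0,0,0,1],[0,0,4,0,0,0,1]]'
python3 -c "
from rig import sense;s=sense();print(s['wrist_torque'],s['wrist_force'],s['eef_rot'])"
python3 -m creep '[[0,0,2,0,0,0,1],[0,0,4,0,0,0,1],[0,0,4,0,0,0,1],[0,0,4,0,0,0,1]]'
python3 -c "
from rig import sense;s=sense();print(s['wrist_torque'],s['wrist_force'],s['eef_rot'])"
```

```text
time: 4.78
ee_pos: [0.5728, -0.2508, 0.0837]
eef_rot: [3.138, -0.001, 0.243]
wrist_force: [3.3, -4.9, -1.7]
gripper_width: 0.0113
finger_force: 42.1
[-0.80355711 -0.49736877 -0.1322295 ] [ 3.27260843 -4.92681857 -1.66062806] [ 3.13842439e+00 -1.24654385e-03  2.42992822e-01]
time: 5.12
ee_pos: [0.5728, -0.2506, 0.0837]
eef_rot: [3.139, -0.001, 0.173]
wrist_force: [2.7, -4.1, -1.7]
gripper_width: 0.0113
finger_force: 42.1
[-0.77979375 -0.48690061 -0.12694111] [ 2.67057413 -4.13215287 -1.68475563] [ 3.13880545e+00 -1.38710295e-03  1.73382445e-01]
```

At 8° clockwise the torque is steady at about 0.13 N m, which matches drag and not a stop. I'll continue and watch it.

```bash
python3 -m creep '[[0,0,4,0,0,0,1],[0,0,8,0,0,0,1],[0,0,12,0,0,0,1],[0,0,12,0,0,0,1],[0,0,12,0,0,0,1]]'
python3 -c "
from rig import sense;s=sense();print(s['wrist_torque'],s['wrist_force'],s['eef_rot'],s['joints'])"
```

```text
time: 5.53
ee_pos: [0.5728, -0.2501, 0.0837]
eef_rot: [3.14, -0.002, -0.034]
wrist_force: [2.1, -4.0, -0.8]
gripper_width: 0.0114
finger_force: 42.3
[-0.86185076 -0.45608486 -0.10157079] [ 2.13738316 -4.00086122 -0.79834474] [ 3.13986320e+00 -1.62290062e-03 -3.43695021e-02] [-0.25540785  0.63237059  0.79088572  1.79985011 -0.54603422  0.93992743
 -0.83327332]
```

It gives freely at 20°, so clockwise is the loosening way. I'll take it to about 70°.

```bash
python3 -m creep '[[0,0,5,0,0,0,1],[0,0,10,0,0,0,1],[0,0,15,0,0,0,1],[0,0,20,0,0,0,1],[0,0,25,0,0,0,1],[0,0,30,0,0,0,1],[0,0,35,0,0,0,1],[0,0,40,0,0,0,1],[0,0,45,0,0,0,1],[0,0,50,0,0,0,1],[0,0,50,0,0,0,1],[0,0,50,0,0,0,1]]'
python3 -c "
from rig import sense;s=sense();print(s['wrist_torque'],s['wrist_force'],s['eef_rot'],s['joints'])"
```

```text
time: 6.53
ee_pos: [0.5737, -0.2482, 0.0837]
eef_rot: [-3.139, -0.001, -0.904]
wrist_force: [3.4, -1.4, 1.4]
gripper_width: 0.0114
finger_force: 42.5
[-0.31076789 -0.7616667  -0.14301533] [ 3.36610449 -1.37220556  1.354701  ] [-3.13931026e+00 -7.49261596e-04 -9.04396534e-01] [-0.3765094   0.73032745  0.98059966  1.80402828 -0.71720905  1.00742534
 -1.57848381]
```

Turned about 70°. Now I'll open and lift straight up.

```bash
python3 -m creep '[[0,0,0,0,0,0,0.5],[0,0,0,0,0,0,0],[0,0,0,0,0,0,0],[0,0,0,0,0,0,0],[0,0,0,0,0,0,0],[0,0,0,0,0,0,0]]' && python3 -m creep '[[0,0,0,0,0,-25,0],[0,0,0,0,0,-60,0],[0,0,0,0,0,-100,0],[0,0,0,0,0,-140,0],[0,0,0,0,0,-180,0],[0,0,0,0,0,-200,0],[0,0,0,0,0,-200,0],[0,0,0,0,0,-200,0],[0,0,0,0,0,-200,0]]'
python3 - <<'E'
from rig import vision
import cv2
cv2.imwrite("pics/w3.png",vision.snapshot("wrist")["frame"][:,:,::-1])
E
```

```text
time: 7.03
ee_pos: [0.5717, -0.2489, 0.083]
eef_rot: [3.141, 0.001, -0.908]
wrist_force: [1.1, 0.0, -0.4]
gripper_width: 0.0824
finger_force: 0.0
time: 7.78
ee_pos: [0.5716, -0.2484, 0.2821]
eef_rot: [3.141, 0.002, -0.908]
wrist_force: [0.0, -0.4, -0.6]
gripper_width: 0.0856
finger_force: 0.0
```

View pics/w3.png

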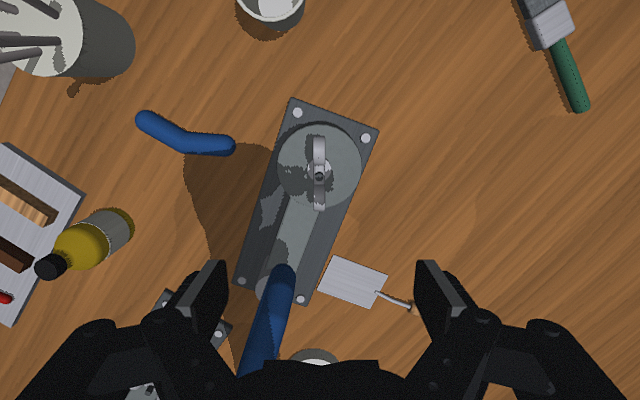

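The wing bar (px 320,137 to 320,210) stayed at about 70° from its starting angle to the stand, and the gripper is clear of it. Handing in.

```bash
python3 -c "
from rig import order;print(order.sign_off())"
```

```text
the job is handed in; nothing more can be done
None
```

I loosened the wing nut on the closed-loop stand by about 70° clockwise seen from above (a reversed thread), let go and handed the job in at about 8 s; the fork's nut was not touched.

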